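# Set the varnish sprayer's air regulator and lock it

## Robot

A 6-joint arm with a two-finger parallel gripper is mounted at the origin on the work surface. World frame = base frame: x ahead of the robot, y to its left, z up, the work surface at z = 0. Lengths are in mm, angles in degrees, forces in N, time in s.
With the tool pointing down it reaches from about 300 to 850 mm from the base axis. Payload 4.2 kg.
Tool frame: the origin (TCP) lies midway between the tips of the shut fingers; the grasp point (between the pads) lies 19 mm behind it; z points along the fingers, y is the line along which they close (so a half turn about z gives the same grasp; the last joint's range is limited). The gripper opens to 91 mm and grips with 3 to 60 N. Pads are 32 mm wide; open, the fingers measure 118 mm over their backs; the gripper's body (76 mm by 178 mm) begins 60 mm behind the grasp point.
Start: joints at [65.546, 18.312, 89.639, -0, 72.044, -1.146], TCP at [227.516, 528.091, 213.976] pointing down, gripper open.
Joint ranges: [-177.97, 177.97], [-48.28, 115.42], [12.27, 149.76], [-77.06, 257.06], [2.81, 150.46], [-146.56, 146.56]. Speed limits (degrees/s): [147.25, 147.25, 180, 180, 180, 180].

## Interface

Orientations are given as [roll, pitch, yaw] about the fixed x, y, z axes, in that order (R = Rz(yaw) Ry(pitch) Rx(roll)).
In Python, from workcell import env gives the robot as it stands.
- The arm moves only by the tool send_rows, never from a script. Its argument "steps" is a list that holds one entry, the list of rows, each a list of 5 numbers: the shift along the tool's x, y, z scaled (see below), then the turn about the tool's z scaled (see below), then the opening, from 0 (shut) to 1 (fully open). In form: [[[dx, dy, dz, yaw, fingers], ...]]. A call has 1 to 5 rows; each row shifts and turns the commanded pose from where the row before left it, along the tool's axes as they then stand; what a row does not reach is not made up. The controller multiplies each number of a shift by 0.04 m and each number of a turn by 0.12 rad. A row lasts 1/12 s, in which the tool goes at most 41.7 mm and 7.16 degrees, less where a joint would pass 70% of its speed; a pose out of reach is approached as far as the arm can. A call with a number of a shift or a turn outside -1 to 1 is refused whole. A call with a gripper value outside its range is refused whole. The fingers move at their own pace and stop on an object; "squeeze" is the grip in N (left out, the last holds). Time passes only in rows, so rows that do not move let the fingers close. It gives the time, the measured TCP pose, the force, the opening and the grip force at its end, in the units of the state.
- env.state(): the state, without advancing time (a new reading comes with each control period).
- env.grab_frame(name): name is "scene" or "top"; returns a dict with "pixels" (480x640x3 uint8, red, green, blue), "depth" (480x640 float32, mm along the optical axis (not along the pixel's ray), 0 where there is no reading), "intrinsics" (3x3 intrinsics, pixels), "dist" ([k1, k2, p1, p2, k3] as OpenCV has them; the pictures are not rectified), "cam_to_world" (4x4, takes a point from camera to world coordinates). Camera axes: x right, y down, z forward; pixel columns grow to the right and rows downward; lengths in mm; the calibration is good to about 2 mm. A picture is of the moment at which its call begins.
- env.job_done(): hands the job in; it is judged then, once.
The state is a dict: "time_s": time; "qpos": joint angles; "qvel": joint speeds; "effort": joint torques, N m; "ee_pos": TCP position; "ee_rot": TCP orientation; "force": force on the tool from outside, world axes, zero at the start; "torque": the same for the moment, N m; "gripper_width": finger opening in mm; "gripper_force": force on a finger pad.
Only numpy, scipy, OpenCV 4.12 (cv2) and the standard library are available. Lean on these libraries where they do the work, as an engineer would, in place of code of your own. Each camera call takes 0.05 s, during which the arm holds its last target. There are 200 camera calls.

## Task

Set the air regulator for the varnish sprayer: slide its metal lock hood right back until the knob is completely uncovered, then turn the knob so that its pointer points straight at the raised tab on the ring around it, and then slide the hood fully home over the knob, against the stop. Do not shift the tab, leave the jar, brush and mug where they are, and let go of everything at the end.

Things in the scene. Friction and masses are not known exactly. Their poses are not given: they have to be found in the camera images.
- regulator: fixed grey control box, 150 (x) x 272 (y) x 55 high, origin at the centre of its underside. On its flat top: rails 6 mm high along the long edges, a stop bar 8 mm high across each end, the knob 70 mm along +y from the centre, and the hood, which slides along the box's y. A round gauge (40 mm high) sticks out 75 mm beyond the -y end
- hood (a joint): position of the lock hood along the box's +y in m: 0 = fully back at the -y stop, knob uncovered; 0.14 = fully home over the knob at the +y stop; friction about 2 N, stays where it is left. Below 0.03 it is clear of the knob and of the circle its pointer sweeps
- hood_fin (a point): middle of the top edge of the hood's fin. The hood is an open-ended bare aluminium tunnel, 134 (x) x 116 (y), its roof 97 mm above the bench; the fin stands across the sliding direction on the middle of the roof: 60 long (x), 10 thick (y), 26 high, top 123 mm above the bench. Axes parallel to the box's
- knob (a joint): angle of the knob in rad, growing clockwise seen from above, range -2.2 to 1.3; 0 = pointer along the box's +x, negative = pointer towards the box's +y; friction about 0.07 N m, stays where it is left
- knob_axis (a point): point on the knob's turning axis at the top of its hub (30 across), 85 mm above the bench; its x axis runs along the pointer. The pointer is a black bar with a white line, 14 wide, from the hub to 50 mm from the axis, tapering to a point over the last 8 mm, and spans 61 to 83 mm above the bench
- knob_tip (a point): tip of the pointer, 50 mm from the axis, 81 mm above the bench
- index_point (a point): where the pointer's tip must stand: 50 mm from the knob's axis, 2 mm short of the raised tab's inner face. The tab is a dark steel block 10 (radial) x 14 wide, top 66 mm above the bench, on a flat ring 120 across and 3 thick lying round the knob; the ring is stiff (over 20 N at the tab to turn it)
- varnish_jar: bystander: glass jar with steel lid, 68 across, 85 high, origin at the centre of its underside
- glue_brush: bystander: brush lying on the bench, long axis x, origin on its underside
- mug: bystander: white mug, 80 across, 90 high, origin at the centre of its underside

How it is judged:
By the outcome, as a careful person would: the job done as asked, in the order asked, and still so for the second after the job is handed in, with the robot touching nothing.
It also fails if it takes over 56 s, if anything falls off the work surface, if the arm or the gripper's body presses on something with over 40 N, if the wrist force passes 120 N, or if a joint passes its speed limit or range.

## Working session

There is one attempt and no reset: what is moved stays moved. The work goes in short steps, Python scripts to look and compute and a tool call to move; the robot and the scene stay as the last step left them, time stands still between calls to the robot, and variables do not carry over. Pictures are saved under pics/ and viewed, at most 10 in all, crops included, and the job is handed in when it is done.

Besides the shell and the picture viewer there is one more tool, called as name(argument=value, ...) on one line, values as JSON. send_rows: Moves the arm, as the interface text tells. Shifts and turns lie within -1 to 1; 1 stands for 0.04 m of shift or 0.12 rad of turn. Its arguments: {"type":"object","properties":{"steps":{"type":"array"},"squeeze":{"type":"number"}},"required":["steps"]}

```bash
ls; mkdir -p pics
cat > h.py <<'E'
import numpy as np, cv2
from workcell import env
def grab(n):
    f=env.grab_frame(n); return f
def save(f,name,crop=None,scale=1):
    im=f["pixels"][:,:,::-1]
    if crop: r0,r1,c0,c1=crop; im=im[r0:r1,c0:c1]
    im=cv2.resize(np.ascontiguousarray(im),None,fx=scale,fy=scale,interpolation=cv2.INTER_CUBIC); cv2.imwrite("pics/"+name,im)
def ray(f,uv):
    K=np.array(f["intrinsics"],float);d=np.array(f["dist"],float);T=np.array(f["cam_to_world"])
    p=cv2.undistortPoints(np.array(uv,float).reshape(-1,1,2),K,d).reshape(-1,2)
    D=np.c_[p,np.ones(len(p))]@T[:3,:3].T
    return T[:3,3],D
def onplane(f,uv,z):
    o,D=ray(f,uv); return o+D*((z-o[2])/D[:,2])[:,None]
def cloud(f):
    h,w=f["depth"].shape
    v,u=np.mgrid[:h,:w]; o,D=ray(f,np.c_[u.ravel(),v.ravel()])
    P=o+D*f["depth"].reshape(-1,1); P[f["depth"].ravel()<=0]=np.nan
    return P.reshape(h,w,3)
E
python3 - <<'E'
from h import *
for n in("top","scene"):
    f=grab(n); save(f,n+"0.png"); print(n,f["cam_to_world"][:3,3],f["depth"].mean())
s=env.state(); print({k:np.round(s[k],2) for k in s})
E
```

```text
pics
top [ 292.94823784  -54.31731982 1506.4145763 ] 1783.0548
scene [1561.15654117  255.84697296  729.54896796] 1609.1854
{'time_s': np.float64(0.1), 'qpos': array([65.55, 18.35, 89.7 , -0.  , 72.05, -1.15]), 'qvel': array([ 0.03, -0.01, -0.14, -0.08, -0.  ,  0.01]), 'effort': array([-0.000e+00, -4.133e+01, -2.325e+01,  7.000e-02,  4.000e-02,
       -0.000e+00]), 'ee_pos': array([227.33, 527.66, 213.24]), 'ee_rot': array([-179.91,    0.  ,  156.69]), 'force': array([ 0.51,  0.43, -0.73]), 'torque': array([0.01, 0.04, 0.03]), 'gripper_force': np.float64(0.0), 'gripper_width': np.float64(91.3)}
```

View pics/top0.png

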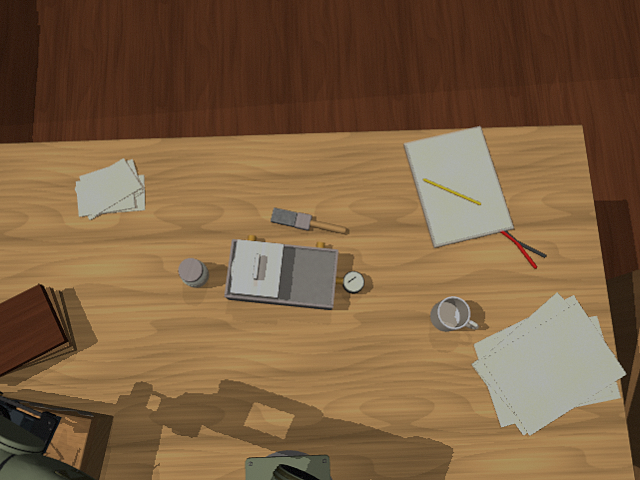

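View pics/scene0.png

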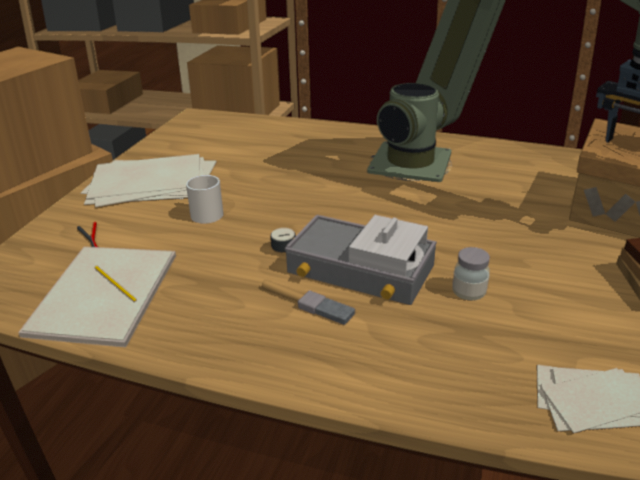

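The top view shows the box at about (283,273), the hood at its left (+y) end with the fin at (259,266), and the gauge at (353,282). The jar is at (193,272), the brush at (305,220) and the mug at (452,314). The scene view agrees, with the hood over the knob.

Run:
```python
from h import *
f=grab("top"); P=cloud(f); Z=P[...,2]
def rect(m,z,name):
    m=m.astype(np.uint8); n,l,s,c=cv2.connectedComponentsWithStats(m)
    for i in range(1,n):
        if s[i,4]<30: continue
        cs,_=cv2.findContours((l==i).astype(np.uint8),cv2.RETR_EXTERNAL,cv2.CHAIN_APPROX_NONE)
        w=onplane(f,cs[0].reshape(-1,2),z)[:,:2]
        r=cv2.minAreaRect(w.astype(np.float32)); zz=Z[l==i]; print(name,s[i],np.round(r[0],1),np.round(r[1],1),round(r[2],2),'z',np.round(np.nanmedian(zz),1))
win=np.zeros(Z.shape,bool); win[225:320,215:375]=1
rect(win&(Z>40),58,"box")
rect(win&(Z>86)&(Z<108),97,"roof")
rect(win&(Z>108),123,"fin")
w2=np.zeros(Z.shape,bool); w2[180:350,160:490]=1
rect(w2&~win&(Z>20),80,"other")
rect(win&(Z>25)&(Z<46),40,"gauge")
```

```text
box [ 225  235  113   74 6416] [554.4  -0.6] [271.5 166.7] 81.95 z 61.5
box [336 271  28  21 310] [ 522.  -175.5] [56.7 54.1] 42.61 z 43.1
roof [ 231  239   52   59 2382] [555.8  58.8] [114.3 135.8] 82.07 z 98.5
fin [253 254   8  26 119] [554.2  57.4] [11.4 61.7] 82.1 z 123.8
other [426 180  47  22 133] [ 744.4 -436.3] [127.5  15.9] 64.29 z 23.1
other [284 210  10  15  45] [686.9 -22. ] [38.8 19.8] 3.31 z 22.1
other [294 212  17  13 120] [683.1 -56.2] [40.7 31.5] 88.0 z 23.0
other [179 258  30  29 671] [554.5 218.4] [79.5 64.1] 43.59 z 84.4
other [431 296  48  35 699] [ 429.8 -419.3] [ 82.9 111.7] 2.23 z 68.2
gauge [248 235   9   6  45] [646.3  74.8] [20.9 13.3] 87.99 z 38.5
gauge [316 242   8   6  44] [621.6 -99.1] [18.1 13.2] 87.98 z 38.6
gauge [335 271  29  22 373] [ 522.5 -170.4] [71.5 54.1] 87.95 z 41.3
```

send_rows(steps=[[[0,0,0,-0.74,1],[0,0,0,-0.74,1],[0,0,0,-0.74,1],[-0.65,-0.7,0,0,1],[-0.65,-0.7,0,0,1]]], squeeze=30)

```text
time_s: 0.57
ee_pos: [270.8, 465.5, 213.2]
ee_rot: [-180.0, -0.0, 172.2]
force: [1.3, 0.2, -0.3]
gripper_width: 90.9
gripper_force: 0.0
```

send_rows(steps=[[[-0.65,-0.7,0,0,1],[-0.65,-0.7,0,0,1],[-0.65,-0.7,0,0,1],[-0.65,-0.7,0,0,1],[-0.65,-0.7,0,0,1]]])

```text
time_s: 0.98
ee_pos: [380.8, 306.8, 213.8]
ee_rot: [-180.0, -0.0, 172.0]
force: [0.8, -0.3, -0.7]
gripper_width: 91.3
gripper_force: 0.0
```

send_rows(steps=[[[-0.65,-0.7,0,0,1],[-0.65,-0.7,0,0,1],[-0.65,-0.7,0,0,1],[-0.65,-0.7,0,0,1],[-0.65,-0.7,0,0,1]]])

```text
time_s: 1.4
ee_pos: [490.0, 149.9, 213.9]
ee_rot: [180.0, -0.0, 171.9]
force: [0.6, 0.3, 0.4]
gripper_width: 91.2
gripper_force: 0.0
```

send_rows(steps=[[[-0.64,-0.7,0,0,1],[-0.64,-0.7,0,0,1],[-0.64,-0.69,0,0,1],[0,0,0.8,0,1],[0,0,0.8,0,1]]])

```text
time_s: 1.82
ee_pos: [556.3, 56.3, 150.4]
ee_rot: [179.9, 0.3, 171.7]
force: [-0.8, -0.2, -1.9]
gripper_width: 91.6
gripper_force: 0.0
```

send_rows(steps=[[[0,0,0,0,1],[0,0,0,0,1],[0,0,0,0,1]]])

```text
time_s: 2.07
ee_pos: [554.5, 58.6, 151.2]
ee_rot: [180.0, 0.1, 172.0]
force: [-0.6, -0.4, 1.0]
gripper_width: 91.2
gripper_force: 0.0
```

send_rows(steps=[[[0,-0.02,0.4,0,1],[0,0,0.4,0,1],[0,0,0.38,0,1],[0,0,0,0,0.3],[0,0,0,0,0.2]]])

```text
time_s: 2.48
ee_pos: [554.4, 57.9, 104.3]
ee_rot: [180.0, 0.1, 172.0]
force: [-0.5, -0.2, 0.9]
gripper_width: 80.8
gripper_force: 0.0
```

send_rows(steps=[[[0,0,0,0,0],[0,0,0,0,0],[0,0,0,0,0],[0,0,0,0,0],[0,0,0,0,0]]])

```text
time_s: 2.9
ee_pos: [553.9, 57.4, 103.2]
ee_rot: [180.0, 0.0, 172.0]
force: [0.2, 0.1, 0.8]
gripper_width: 47.2
gripper_force: 0.0
```

send_rows(steps=[[[0,0,0,0,0],[0,0,0,0,0],[0,0,0,0,0],[0,0,0,0,0],[0,0,0,0,0]]])

```text
time_s: 3.32
ee_pos: [553.6, 57.4, 102.7]
ee_rot: [180.0, -0.0, 172.0]
force: [-0.2, -0.1, 0.3]
gripper_width: 14.0
gripper_force: 0.0
```

send_rows(steps=[[[0,0,0,0,0],[0,0,0,0,0],[0,0,0,0,0],[0,-0.1,0,0,0],[0,-0.25,0,0,0]]])

```text
time_s: 3.73
ee_pos: [551.8, 44.3, 102.7]
ee_rot: [179.9, 0.0, 172.0]
force: [1.1, 2.9, -0.6]
gripper_width: 10.0
gripper_force: 30.0
```

send_rows(steps=[[[0,-0.4,0,0,0],[0,-0.4,0,0,0],[0,-0.4,0,0,0],[0,-0.4,0,0,0],[0,-0.4,0,0,0]]])

```text
time_s: 4.15
ee_pos: [540.6, -36.9, 102.7]
ee_rot: [180.0, 0.1, 172.0]
force: [2.7, 2.6, -1.8]
gripper_width: 9.8
gripper_force: 30.0
```

send_rows(steps=[[[0,-0.3,0,0,0],[0,-0.25,0,0,0],[0,-0.1,0,0,0],[0,-0.08,0,0,0],[0,0,0,0,0]]])

```text
time_s: 4.57
ee_pos: [536.6, -65.5, 102.7]
ee_rot: [-179.9, 0.0, 172.0]
force: [1.9, -2.5, -2.6]
gripper_width: 10.1
gripper_force: 30.0
```

send_rows(steps=[[[0,-0.05,0,0,0],[0,-0.05,0,0,0],[0,-0.05,0,0,0],[0,0,0,0,0]]])

```text
time_s: 4.9
ee_pos: [536.1, -69.5, 102.7]
ee_rot: [179.9, 0.0, 171.9]
force: [5.2, 4.4, -4.2]
gripper_width: 9.9
gripper_force: 30.0
```

send_rows(steps=[[[0,-0.06,0,0,0],[0,-0.06,0,0,0],[0,0,0,0,0]]])

```text
time_s: 5.15
ee_pos: [536.1, -69.6, 102.7]
ee_rot: [179.4, 0.0, 171.8]
force: [7.5, 18.7, -4.2]
gripper_width: 9.8
gripper_force: 30.1
```

send_rows(steps=[[[0,0.07,0,0,0],[0,0,0,0,0.5],[0,0,0,0,1],[0,0,0,0,1],[0,0,0,0,1]]])

```text
time_s: 5.57
ee_pos: [534.7, -72.8, 102.9]
ee_rot: [-180.0, -0.1, 171.9]
force: [0.3, -0.3, 0.5]
gripper_width: 33.6
gripper_force: 0.0
```

send_rows(steps=[[[0,0,-0.5,0,1],[0,0,-0.8,0,1],[0,0,-0.8,0,1],[0,0,0,0,1],[0,0,0,0,1]]])

```text
time_s: 5.98
ee_pos: [536.1, -73.1, 188.7]
ee_rot: [-180.0, 0.2, 171.9]
force: [-0.1, 0.3, -0.8]
gripper_width: 66.7
gripper_force: 0.0
```

Run:
```python
from h import *
f=grab("top"); save(f,"top1.png",(225,325,205,365),5)
g=grab("scene"); save(g,"scene1.png",(190,310,270,450),4)
np.savez("v1.npz",t=f,s=g)
```

```text
(no output)
```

View pics/top1.png

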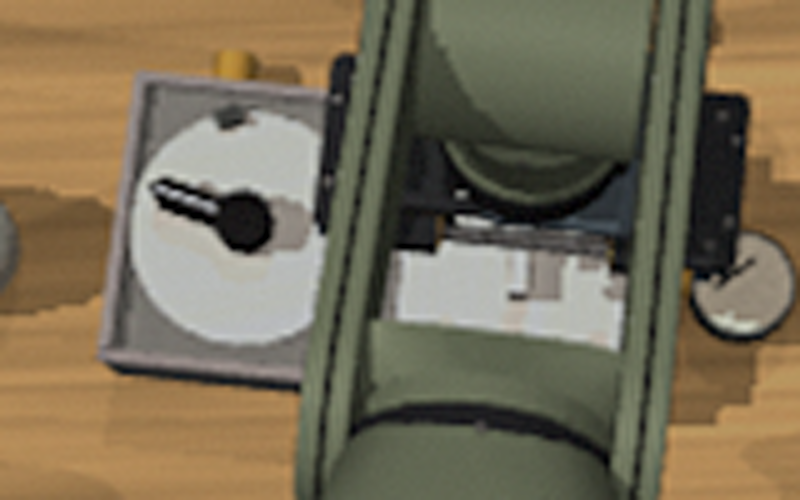

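View pics/scene1.png

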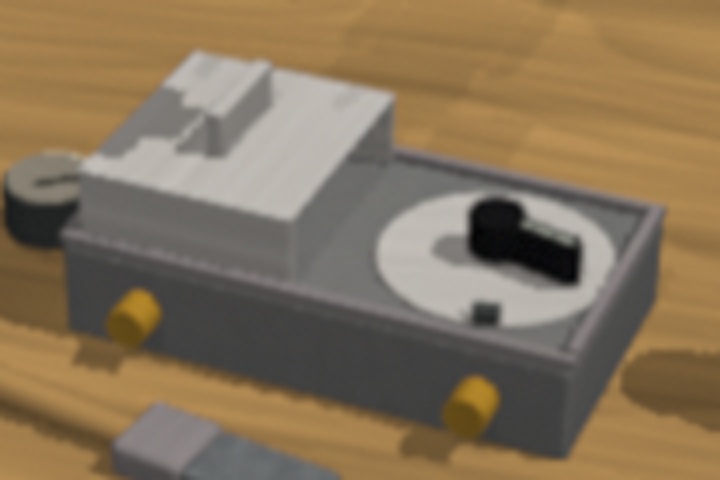

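The top crop shows the knob uncovered, with the hub at (245,222), the pointer tip at (152,186) toward +y, and the dark tab at (235,116) on the +x side. In the scene crop the hood is fully back, the hub is at (497,225), the tip at (578,262) and the tab at (487,313).

```bash
cat > m.py <<'E'
from h import *
import sys
A=np.array([555.65,69.07]); ex=np.array([.99015,-.14004]); ey=np.array([.14004,.99015])
def B(p): d=np.atleast_2d(p)[:,:2]-A; return np.c_[d@ex,d@ey]
def ang(b): return np.degrees(np.arctan2(-b[...,1],b[...,0]))
def proj(f,X):
    T=np.linalg.inv(f["cam_to_world"]); return cv2.projectPoints(np.array(X,float),cv2.Rodrigues(T[:3,:3])[0],T[:3,3],f["intrinsics"],np.array(f["dist"],float))[0].reshape(-1,2)
def measure(f,n):
    S=6; uv0=proj(f,[[*A,70]])[0].round().astype(int); r=32
    g=cv2.cvtColor(f["pixels"],cv2.COLOR_RGB2GRAY)
    pt=g[uv0[1]-r:uv0[1]+r,uv0[0]-r:uv0[0]+r]; G=cv2.resize(pt,None,fx=S,fy=S,interpolation=cv2.INTER_CUBIC)
    full=lambda p:(np.asarray(p,float)+.5)/S-.5+uv0-r
    yy,xx=np.mgrid[:G.shape[0],:G.shape[1]]; px=full(np.c_[xx.ravel(),yy.ravel()])
    b58=B(onplane(f,px,58)).reshape(*G.shape,2); rr=np.hypot(*np.moveaxis(b58,2,0))
    b62=B(onplane(f,px,63)).reshape(*G.shape,2); r62=np.hypot(*np.moveaxis(b62,2,0))
    # ring fit
    dark=(G<80)
    n_,l,s,c=cv2.connectedComponentsWithStats(dark.astype(np.uint8))
    for i in range(1,n_):
        if s[i,4]<150: continue
        q=onplane(f,full([c[i]]),63); b=B(q)[0]; print(n,"dark",s[i,4],"box63",b.round(1),"r",np.hypot(*b).round(1),"ang",ang(b).round(1))
    b83=B(onplane(f,px,83)).reshape(*G.shape,2); r83=np.hypot(*np.moveaxis(b83,2,0))
    big=1+np.argmax(s[1:,4]) if n_>1 else 0
    bl=(l==big).astype(np.uint8); cs,_=cv2.findContours(bl,0,1)
    hull=np.zeros_like(bl); cv2.fillConvexPoly(hull,cv2.convexHull(max(cs,key=len)),1)
    hull=cv2.erode(hull,np.ones((9,9)))
    w=(hull>0)&(r83>18)&(r83<46)&(G>100)
    if w.sum()>20:
        P=b83[w]; m=P.mean(0); u=np.linalg.svd(P-m)[2][0] if 0 else cv2.fitLine(P.astype(np.float32),cv2.DIST_L2,0,.01,.01).ravel()[:2]
        u=u*np.sign(u@m); print(n,"line N",w.sum(),"mean",m.round(1),"ang from axis",ang(m).round(1),"slope ang",ang(u).round(1),"offset of axis",(np.cross(u,m)).round(1))
    return G
if __name__=="__main__":
    v=np.load(sys.argv[1],allow_pickle=True)
    for k in("t","s"): measure(v[k].item(),k)
E
python3 -W ignore m.py v1.npz
```

```text
t dark 155 box63 [81.1  7. ] r 81.4 ang -5.0
t dark 4794 box63 [ 49.5 -37.8] r 62.3 ang 37.4
t dark 4157 box63 [  8.6 -53. ] r 53.7 ang 80.8
t dark 7915 box63 [  2.3 -69.3] r 69.4 ang 88.1
t dark 895 box63 [45.  58.1] r 73.5 ang -52.2
t dark 682 box63 [56.2 15.5] r 58.3 ang -15.4
t dark 5991 box63 [ 5.4 10.9] r 12.2 ang -63.5
t dark 1149 box63 [-41.7  57.3] r 70.9 ang -126.0
t dark 2584 box63 [-76.5  17.3] r 78.4 ang -167.3
s dark 360 box63 [-59.1 -13.6] r 60.7 ang 167.1
s dark 250 box63 [-59.   14.3] r 60.7 ang -166.4
s dark 12846 box63 [-7.1  9.4] r 11.8 ang -126.9
s dark 2602 box63 [52.1 76.6] r 92.6 ang -55.8
s dark 1028 box63 [59.6 16.1] r 61.7 ang -15.1
s dark 8824 box63 [92.9 -0.5] r 92.9 ang 0.3
s line N 622 mean [ 6.1 26.8] ang from axis -77.2 slope ang -67.5 offset of axis 4.6
```

```bash
python3 -W ignore - <<'E'
from m import *
v=np.load("v1.npz",allow_pickle=True); t=v["t"].item(); s=v["s"].item()
def pr(f,off,sc,p,z): b=B(onplane(f,(np.array([p],float)+.5)/sc-.5+off,z))[0]; print(p,z,b.round(1),np.hypot(*b).round(1),ang(b).round(1))
for p,z in(((152,186),81),((245,220),85),((165,188),83),((212,211),83),((235,116),64)): pr(t,np.array([205,225]),5,p,z)
print()
for p,z in(((578,240),83),((497,209),85),((528,223),83),((572,241),83),((487,311),64)): pr(s,np.array([270,190]),4,p,z)
E
```

```text
(152, 186) 81 [13.4 47.7] 49.5 -74.3
(245, 220) 85 [ 0.5 -1. ] 1.1 63.7
(165, 188) 83 [12.7 40.8] 42.7 -72.7
(212, 211) 83 [ 3.6 16.1] 16.5 -77.3
(235, 116) 64 [56.7 13.1] 58.2 -13.0

(578, 240) 83 [ 8.1 44.1] 44.9 -79.6
(497, 209) 85 [ 0.8 -0.4] 0.9 28.9
(528, 223) 83 [ 3.6 16.9] 17.2 -78.0
(572, 241) 83 [10.1 41.7] 43.0 -76.4
(487, 311) 64 [56.7 16.1] 58.9 -15.8
```

The tab is at about −15° and the pointer at about −75°, so the knob has to turn about +60°. I'll move over the pointer bar and align the tool x axis with it.

send_rows(steps=[[[-0.035,0.857,0,0,0.43],[-0.035,0.857,0,0,0.43],[-0.035,0.857,0,0,0.43],[-0.035,0.857,0,0,0.43],[-0.035,0.857,0,0,0.43]]])

```text
time_s: 6.5
ee_pos: [565.2, 97.4, 184.9]
ee_rot: [-179.9, -0.2, 171.9]
force: [1.0, 0.4, 0.0]
gripper_width: 47.4
gripper_force: 0.0
```

send_rows(steps=[[[0,0,0,0.95,0.43],[0,0,0,0.95,0.43],[0,0,0,0.95,0.43],[0,0,0,0.95,0.43],[0,0,0,0.95,0.43]]])

```text
time_s: 6.92
ee_pos: [565.1, 96.1, 184.7]
ee_rot: [-179.8, -0.2, 139.0]
force: [0.1, -0.5, 0.6]
gripper_width: 39.2
gripper_force: 0.0
```

send_rows(steps=[[[0,0,0,0.95,0.43],[0,0,0,0.95,0.43],[0,0,0,0.95,0.43],[0,0,0,0.95,0.43],[0,0,0,0.95,0.43]]])

```text
time_s: 7.33
ee_pos: [565.0, 95.9, 184.7]
ee_rot: [-179.8, -0.0, 106.3]
force: [-0.5, 0.6, -0.5]
gripper_width: 39.0
gripper_force: 0.0
```

send_rows(steps=[[[0,0,0,0.95,0.43],[0,0,0,0.95,0.43],[0,0,0,0.95,0.43],[0,0,0,0.95,0.43],[0,0,0,0.95,0.43]]])

```text
time_s: 7.75
ee_pos: [565.1, 95.9, 184.7]
ee_rot: [-179.8, 0.1, 73.6]
force: [0.6, -0.2, -1.0]
gripper_width: 39.4
gripper_force: 0.0
```

send_rows(steps=[[[0,0,0,0.95,0.43],[0,0,0,0,0.43],[0,0,0,0,0.43],[0,0,0,0,0.43]]])

```text
time_s: 8.08
ee_pos: [565.7, 96.1, 185.8]
ee_rot: [-179.9, 0.1, 67.6]
force: [-1.1, -0.2, 0.3]
gripper_width: 39.5
gripper_force: 0.0
```

send_rows(steps=[[[0,0.03,0.8,0.09,0.43],[0,0,0.8,0,0.43],[0,0,0.7,0,0.43],[0,0,0.4,0,0.43],[0,0,0.22,0,0.43]]])

```text
time_s: 8.5
ee_pos: [565.4, 95.5, 67.0]
ee_rot: [-179.7, 0.2, 66.9]
force: [-1.0, 0.5, -0.7]
gripper_width: 39.3
gripper_force: 0.0
```

send_rows(steps=[[[0,0,0,0,0.43],[0,0,0,0,0.1],[0,0,0,0,0.1],[0,0,0,0,0.1],[0,0,0,0,0.1]]], squeeze=12)

```text
time_s: 8.92
ee_pos: [568.1, 95.9, 71.2]
ee_rot: [179.9, -0.1, 66.8]
force: [0.0, 0.4, -0.4]
gripper_width: 15.2
gripper_force: 0.4
```

send_rows(steps=[[[0,0,0,0,0],[0,0,0,0,0],[0,0,0,0,0]]])

```text
time_s: 9.17
ee_pos: [568.7, 95.8, 71.1]
ee_rot: [179.8, -0.1, 66.9]
force: [1.6, -1.1, 4.3]
gripper_width: 13.9
gripper_force: 12.0
```

send_rows(steps=[[[-0.004,0.076,0,0.873,0],[-0.004,0.076,0,0.873,0],[-0.004,0.076,0,0.873,0],[-0.004,0.076,0,0.873,0],[-0.004,0.076,0,0.873,0]]], squeeze=25)

```text
time_s: 9.58
ee_pos: [580.7, 86.4, 71.2]
ee_rot: [179.9, -0.2, 36.6]
force: [2.1, -0.9, 5.6]
gripper_width: 13.9
gripper_force: 24.9
```

send_rows(steps=[[[-0.004,0.076,0,0.873,0],[-0.004,0.076,0,0.873,0],[-0.004,0.076,0,0.873,0],[-0.004,0.076,0,0.873,0],[-0.004,0.076,0,0.873,0]]])

```text
time_s: 10.0
ee_pos: [586.3, 72.3, 71.1]
ee_rot: [180.0, -0.2, 6.5]
force: [2.0, -1.5, 5.1]
gripper_width: 13.9
gripper_force: 24.9
```

send_rows(steps=[[[0,0,0,0,0],[0,0,0,0,0]]])

```text
time_s: 10.17
ee_pos: [586.3, 72.4, 71.2]
ee_rot: [180.0, -0.2, 6.8]
force: [1.4, -0.8, 5.0]
gripper_width: 13.8
gripper_force: 25.0
```

send_rows(steps=[[[0,0,0,0,0.43],[0,0,0,0,0.43],[0,0,0,0,0.43],[0,0,0,0,0.43],[0,0,-0.3,0,0.43]]])

```text
time_s: 10.58
ee_pos: [582.4, 72.4, 79.5]
ee_rot: [-180.0, 0.4, 6.8]
force: [-0.6, 0.4, 0.0]
gripper_width: 39.1
gripper_force: 0.0
```

send_rows(steps=[[[0,0,-0.8,0,0.43],[0,0,-0.9,0,0.43],[0,0,-0.9,0.72,0.43],[0,0,0,0.72,0.43],[0,0,0,0.72,0.43]]])

```text
time_s: 11.0
ee_pos: [585.8, 72.7, 188.6]
ee_rot: [-179.9, -0.3, -8.3]
force: [-0.1, -0.1, -0.3]
gripper_width: 39.0
gripper_force: 0.0
```

send_rows(steps=[[[-0.186,0.932,0,0,0.43],[-0.186,0.932,0,0,0.43],[-0.186,0.932,0,0,0.43],[-0.186,0.932,0,0,0.43],[0,0,0,0,0.43]]])

```text
time_s: 11.42
ee_pos: [531.6, -75.9, 185.6]
ee_rot: [179.8, 0.2, -8.3]
force: [-0.3, 0.1, -0.6]
gripper_width: 39.3
gripper_force: 0.0
```

```bash
python3 -W ignore - <<'E'
from m import *
f=grab("top"); save(f,"top2.png",(235,310,205,305),8)
g=grab("scene"); save(g,"scene2.png",(225,285,355,435),8)
np.savez("v2.npz",t=f,s=g); measure(f,"t"); measure(g,"s"); print(env.state()["ee_pos"],env.state()["ee_rot"])
E
```

```text
t dark 160 box63 [81.1  7.1] r 81.4 ang -5.0
t dark 5003 box63 [ 48.2 -41.9] r 63.8 ang 41.0
t dark 4183 box63 [  8.7 -56.7] r 57.4 ang 81.3
t dark 903 box63 [45.2 58.1] r 73.6 ang -52.1
t dark 6605 box63 [16.8  5.2] r 17.5 ang -17.2
t dark 6041 box63 [ -9.6 -71.7] r 72.3 ang 97.6
t dark 1150 box63 [-41.8  57.3] r 70.9 ang -126.1
t dark 2607 box63 [-76.5  16.5] r 78.2 ang -167.8
t line N 976 mean [27.2  7.7] ang from axis -15.8 slope ang -15.7 offset of axis 0.0
s dark 159 box63 [-58.9 -41.3] r 71.9 ang 145.0
s dark 395 box63 [-59.1 -13.7] r 60.7 ang 167.0
s dark 274 box63 [-58.9  14.6] r 60.7 ang -166.1
s dark 9926 box63 [6.7 0.5] r 6.7 ang -4.6
s dark 279 box63 [-59.3  38. ] r 70.4 ang -147.4
s dark 2672 box63 [51.9 76.4] r 92.4 ang -55.8
s dark 8825 box63 [92.8 -0.6] r 92.8 ang 0.4
s line N 667 mean [30.8  8.3] ang from axis -15.1 slope ang -21.5 offset of axis -3.5
[533.71627527 -71.879552   185.74391558] [-1.79963317e+02  4.77156884e-02 -8.21178553e+00]
```

View pics/top2.png

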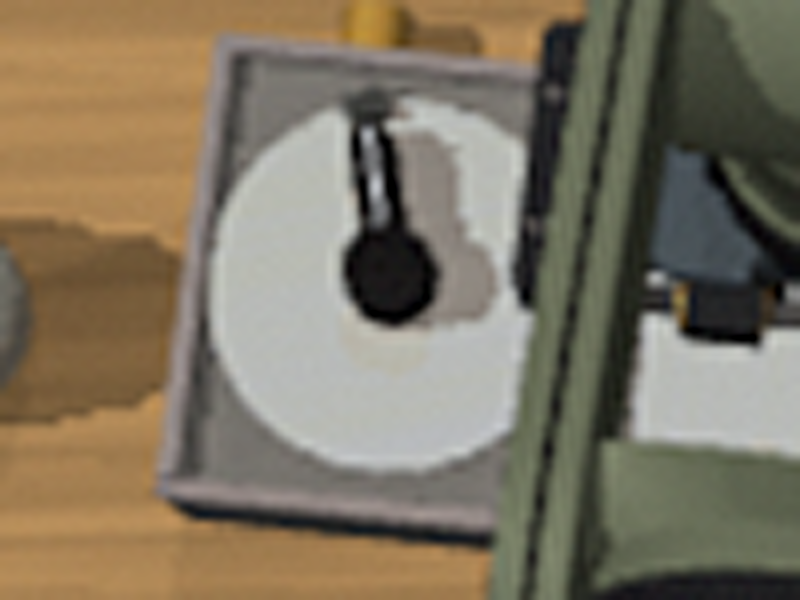

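View pics/scene2.png

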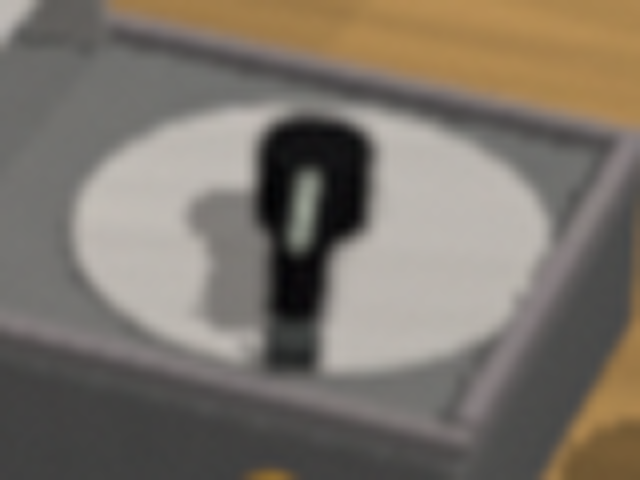

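The top crop shows the pointer running from the hub (390,278) up to the tab (372,105), on one line with it, at −15 to −16° against the tab's −15°. The scene crop agrees: bar and tab line up at x≈290. Next I'll slide the hood home.

send_rows(steps=[[[0.05,-0.06,0.7,0,0.43],[0,0,0.7,0,0.43],[0,0,0.45,0,0.43],[0,0,0.22,0,0.43],[0,0,0,0,0.43]]], squeeze=30)

```text
time_s: 11.93
ee_pos: [535.6, -67.5, 101.0]
ee_rot: [-180.0, 0.3, -8.0]
force: [-0.5, 0.5, 0.5]
gripper_width: 39.1
gripper_force: 0.0
```

send_rows(steps=[[[0,0,0,0,0.1],[0,0,0,0,0],[0,0,0,0,0],[0,0,0,0,0],[0,0,0,0,0]]])

```text
time_s: 12.35
ee_pos: [537.3, -69.1, 104.1]
ee_rot: [180.0, -0.1, -8.0]
force: [-0.1, 0.1, 1.9]
gripper_width: 9.6
gripper_force: 30.0
```

send_rows(steps=[[[0,0,0,0,0],[0,0,0,0,0],[0,-0.1,0,0,0],[0,-0.2,0,0,0],[0,-0.3,0,0,0]]])

```text
time_s: 12.77
ee_pos: [540.5, -46.2, 104.1]
ee_rot: [179.9, -0.1, -8.1]
force: [-0.9, -2.2, 5.6]
gripper_width: 10.0
gripper_force: 30.0
```

send_rows(steps=[[[0,-0.45,0,0,0],[0,-0.45,0,0,0],[0,-0.45,0,0,0],[0,-0.45,0,0,0],[0,-0.4,0,0,0]]])

```text
time_s: 13.18
ee_pos: [552.7, 42.3, 104.1]
ee_rot: [179.9, -0.1, -8.0]
force: [-0.7, -2.5, 5.8]
gripper_width: 10.1
gripper_force: 30.0
```

send_rows(steps=[[[0,-0.25,0,0,0],[0,-0.15,0,0,0],[0,-0.1,0,0,0],[0,0,0,0,0]]])

```text
time_s: 13.52
ee_pos: [555.5, 62.8, 104.1]
ee_rot: [-180.0, -0.1, -8.0]
force: [-0.5, 1.6, 6.2]
gripper_width: 10.0
gripper_force: 30.0
```

send_rows(steps=[[[0,-0.08,0,0,0],[0,-0.06,0,0,0],[0,-0.05,0,0,0],[0,-0.05,0,0,0],[0,0,0,0,0]]])

```text
time_s: 13.93
ee_pos: [556.4, 69.1, 104.1]
ee_rot: [179.7, -0.0, -8.0]
force: [-2.4, -8.3, 7.2]
gripper_width: 9.9
gripper_force: 30.0
```

send_rows(steps=[[[0,-0.05,0,0,0],[0,-0.03,0,0,0],[0,0,0,0,0]]])

```text
time_s: 14.18
ee_pos: [556.4, 69.1, 104.0]
ee_rot: [179.4, -0.0, -7.9]
force: [-3.0, -17.3, 8.6]
gripper_width: 9.8
gripper_force: 30.1
```

send_rows(steps=[[[0,0.06,0,0,0],[0,0,0,0,0.43],[0,0,0,0,0.43],[0,0,0,0,0.43],[0,0,0,0,0.43]]])

```text
time_s: 14.6
ee_pos: [556.5, 72.5, 102.8]
ee_rot: [-180.0, 0.0, -8.0]
force: [0.8, -0.2, -0.2]
gripper_width: 33.5
gripper_force: 0.0
```

send_rows(steps=[[[0,0,-0.3,0,0.43],[0,0,-0.8,0,0.43],[0,0,-0.9,0,0.43],[0,0,-0.9,0,0.43],[0,0,0,0,0.43]]])

```text
time_s: 15.02
ee_pos: [560.7, 73.1, 226.5]
ee_rot: [-179.8, -0.8, -8.0]
force: [1.1, -0.1, 0.5]
gripper_width: 39.1
gripper_force: 0.0
```

send_rows(steps=[[[-0.9,0,0,0,0.43],[-0.9,0,0,0,0.43],[-0.9,0,0,0,0.43],[-0.9,0,0,0,0.43],[0,0,0,0,0.43]]])

```text
time_s: 15.43
ee_pos: [407.2, 92.6, 218.3]
ee_rot: [180.0, 0.3, -7.9]
force: [-1.0, -0.7, -0.7]
gripper_width: 39.0
gripper_force: 0.0
```

```bash
python3 -W ignore - <<'E'
from h import *
f=grab("top"); save(f,"top3.png",(190,350,160,480),2.5); P=cloud(f)
g=grab("scene"); save(g,"scene3.png",(150,340,170,500),2.4)
for h,n in((f,"t"),(g,"s")):
    P=cloud(h); d=P-np.array([555.6,69.0,0]); yb=d[...,0]*.14004+d[...,1]*.99015; xb=d[...,0]*.99015-d[...,1]*.14004
    m=(abs(xb)<60)&(abs(yb)<90)&(P[...,2]>92)&(P[...,2]<104); F=(abs(xb)<35)&(abs(yb)<90)&(P[...,2]>118)&(P[...,2]<130)
    print(n,np.percentile(yb[m],[1,99]).round(1),"fin",np.median(yb[F]).round(1),F.sum())
E
```

```text
t [-55.4  56.3] fin -0.7 105
s [-55.7  57.7] fin 2.1 94
```

View pics/top3.png

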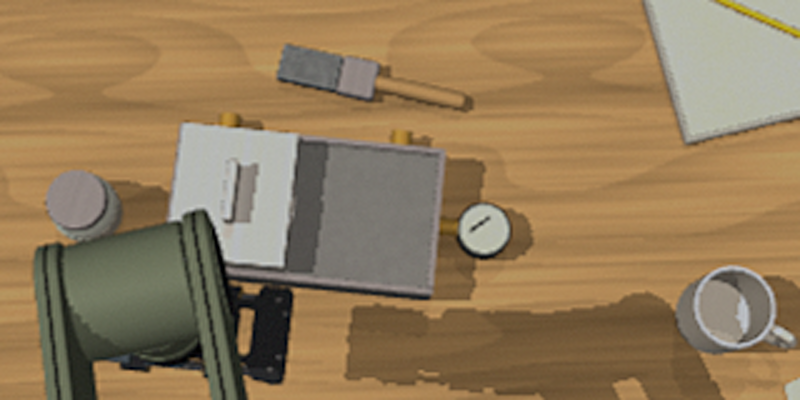

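View pics/scene3.png

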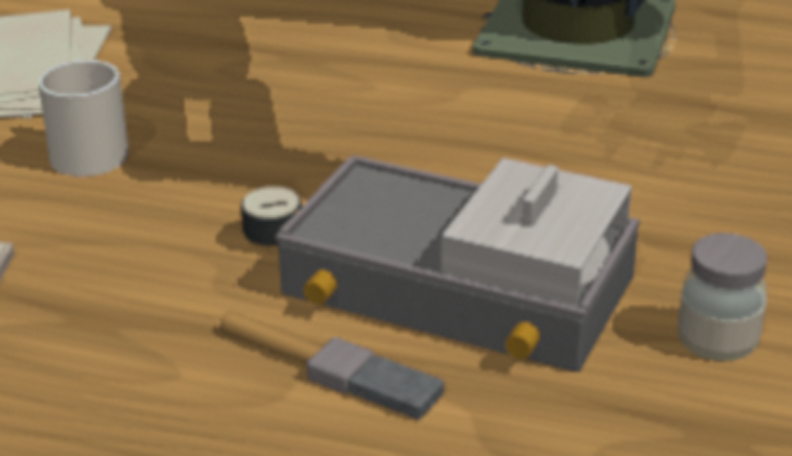

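Both views show the hood at the +y stop: its fin is at (232,190) in the top crop. Between stops the tool travelled 140 mm. The jar, brush and mug have not moved, and the gripper is clear.

```bash
python3 -c "
from workcell import env
print(env.job_done())"
```

```text
the job is handed in; nothing more can be done
None
```

The job is handed in: I slid the hood fully back, turned the knob until its pointer lined up with the tab (within about 1° in the images), and slid the hood home against the +y stop; the tab, jar, brush and mug stayed put, and the gripper is clear of everything.

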